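# Post and lock away the bur box

### The arm

A 6-joint arm with a two-finger parallel gripper is mounted at the origin on a cart in front of the work surface, level with it; the furniture and walls round the work are solid. World frame = base frame: x ahead of the robot, y to its left, z up, the work surface at z = 0. Lengths are in m, angles in rad, forces in N, time in s.
With the tool pointing down it reaches from about 0.275 to 0.85 m from the base axis. Payload 19 kg.
Tool frame: the origin (TCP) lies midway between the tips of the shut fingers; the grasp point (between the pads) lies 19 mm behind it (grip_point_offset is the z of the grasp point in the tool frame, in m); z points along the fingers, y is the direction in which the jaws open and shut (so a half turn about z gives the same grasp; the last joint's range is limited). The gripper opens to 85 mm and grips with 20 to 120 N. Pads are 22 mm wide; open, the fingers measure 114 mm over their backs; the gripper's body (76 mm by 85 mm) begins 54 mm behind the grasp point. The pads swing forward as they close: fully open they stand 13 mm farther back than shut.
Start: joints at [0.986, 0.15, 1.437, -0, 1.554, -0.134], TCP at [0.251, 0.518, 0.231] pointing down, gripper open.
Joint ranges: [-2.8, 2.8], [-0.68, 2.1], [0.12, 2.68], [-1.39, 4.53], [0.16, 2.79], [-2.81, 2.81]. Speed limits (rad/s): [1.89, 1.89, 2.22, 3.01, 3.01, 3.01].

### API

Orientations are given as a unit quaternion [w, x, y, z].
In Python, from bench import read_state, get_image, hand_in, spot_in, tip_of, grip_point_offset gives the robot as it stands. The module is installed in compiled form; this text tells all that it offers.
- The arm moves only by the shell command python3 -m inch 'ROWS' [FORCE]. ROWS is text: rows parted by semicolons, each of 7 numbers parted by spaces: the opening in per cent of the stroke, from 0 (shut) to 100 (fully open), then the shift along the tool's x, y, z in m, then the turn, a rotation vector about the tool's x, y, z in degrees. In form: jaw dx dy dz wx wy wz; .... A call has 1 to 10 rows; each row shifts and turns the commanded pose from where the row before left it, along the tool's axes as they then stand; what a row does not reach is not made up. A row lasts 1/10 s, in which the tool goes at most 50 mm and 8.59 degrees, less where a joint would pass 70% of its speed; a pose out of reach is approached as far as the arm can. A call with a gripper value outside its range is refused whole. The fingers move at their own pace and stop on an object; FORCE is the grip in N (left out, the last holds). Time passes only in rows, so rows that do not move let the fingers close. It gives the time, the measured TCP pose, the force and the opening at its end, in the units of the state.
- read_state(): the state, without advancing time (a new reading comes with each control period).
- get_image(name): name is "side" or "top" or "wrist"; returns a dict with "pixels" (480x640x3 uint8, blue, green, red), "range_z" (480x640 float32, m along the optical axis (not along the pixel's ray), 0 where there is no reading), "K" (3x3 intrinsics, pixels), "k1" (the pictures are not rectified: a ray, as slopes to the right and down, at radius r is drawn at 1 + k1 r^2 times it, then the intrinsics apply), "extrinsics" (4x4, takes a point from world to camera coordinates); the wrist camera has in their place "tool_from_camera" (4x4, takes a point from camera to tool coordinates, whose origin is the TCP and whose axes are the flange's). Camera axes: x right, y down, z forward; pixel columns grow to the right and rows downward; lengths in m; the calibration is good to about 2 mm. A picture is of the moment at which its call begins: read the wrist's pose just before it.
- hand_in(): hands the job in, once; it reports no verdict.
Trained networks look in the newest picture that a camera, given by its name, has taken for a name from the list of things; names that differ only in an ending like _2 or _b are one class to them, and where a whole thing is asked for, a point or a joint stands for the part that bears it (a point fixed in the world has none). Each returns a list of dicts, best first, with "score" (0 to 1); they miss things now and then, are a little off and sometimes report something else, mostly with a low value. They report only what shows in the picture. A call takes as long as a camera call. They do not tell look-alikes from the thing itself.
- spot_in(camera, name): "rect" ([left, top, right, bottom] in pixels, round what is visible of it).
- tip_of(camera, name): "uv" ([column, row] in pixels: a listed point, or the origin of a listed thing).
The state is a dict: "clock": time; "q": joint angles; "joint_velocities": joint speeds; "joint_efforts": joint torques, N m; "tcp_pos": TCP position; "tcp_rot": TCP orientation; "force": force on the tool from outside, world axes, zero at the start; "torque": the same for the moment, N m; "grip_width": opening from 0.0 (shut) to 1.0 (fully open).
Only numpy, scipy, OpenCV 4.12 (cv2) and the standard library are available. Lean on these libraries where they do the work, as an engineer would, in place of code of your own. Each camera call takes 0.05 s, during which the arm holds its last target. There are 200 camera calls.

### The job

Return the blue bur box for disinfection: set it lid up on the loading deck of the white return box and push it, narrow end first, through the sprung flap until it slides down inside and the flap has snapped shut behind it, and only then lock the flap. The lock is the blue push-push plunger on the roof, which each full press changes over between up (unlocked, red collar showing) and staying down (locked): you may find it either way, so look first, unlock it if it is down before you touch the flap, and check at the end that it has stayed down. Leave the aerosol can, the measuring beaker and the red-lidded jar standing where they are.

Things in the scene. Friction and masses are not known exactly. Their poses are not given: they have to be found in the camera images.
- bur_box_center (a point): centre of the closed blue bur box: loose, 60 mm across its x (grasp here; lid lip 65), 93 mm along its y, 23 mm tall, z up, 0.1 to 0.2 kg; the lid stays shut. Either narrow end (along its y) may go in first. Starts flat on the worktop to the left of the return box.
- uv_box: white return box, fixed to the worktop. Origin: on the worktop (z = 0) below the middle of its mouth; x points level INTO the box, y across the mouth, z up. In front (x -0.115 to 0) a flat solid loading deck, top 70 mm up, 108 mm wide; behind (x 0 to 0.120) the housing, 108 mm wide, amber roof 122 mm up; on the roof a grey lock housing, 50 mm wide, x -0.016 to 0.094, up to 140 mm.
- mouth_center (a point): middle of the mouth's lower edge, at deck height (70 mm up), axes as the box. Mouth 92 mm wide, 44 mm high to the flap's hinge; flared guides 10 mm high reach 29 mm out onto the deck at its sides, 100 mm apart there. Behind the edge a slick steel chute falls at 33 degrees: once the bur box's centre is pushed 10 to 15 mm past the edge it tips and slides in by itself.
- flap_edge (a point): middle of the lower edge of the amber flap that closes the mouth: 88 mm wide, 42 mm long, hung from a level hinge 114 mm up at x = 0.003 of the box, its lower edge 2 mm above the deck
- flap (a joint): angle of the flap, rad: 0 shut (hanging upright), grows to 1.35 as its lower edge swings into the box; it opens inward only, is sprung shut (under 0.5 N at its edge) and snaps shut once nothing is beneath it. While the lock is down a light bolt blocks it: never force it then, unlock first.
- plunger_top (a point): centre of the top of the blue lock plunger (cap 36 mm across) on the lock housing, at x = 0.070, y = 0 of the box; 160 mm above the worktop when up, 150 mm when latched down, 147 mm at the bottom stop. Press straight down.
- lock_plunger (a joint): depth of the plunger, m: about 0.000 up (unlocked, red collar showing), 0.0095 latched down (flap locked), 0.013 at the bottom stop. Push-push: press to the bottom stop (spring 2.5 to 4.5 N, damped: press at 50 mm/s or less), then let go; it rests in the other state. A short press leaves it as it was. Lock only with the flap shut. Starts either way; may take half a second to settle at the start.
- aerosol_can: white aerosol can, 53 mm across, 156 mm tall; loose, stands near the mouth, bystander, to be left standing where it is (origin: centre of its underside)
- measuring_beaker: pale translucent measuring beaker, 74 mm across, 98 mm tall; loose, stands near the mouth, bystander, to be left standing where it is (origin: centre of its underside)
- pumice_jar: white jar with a red lid, 72 mm across, 75 mm tall; loose, stands near the mouth, bystander, to be left standing where it is (origin: centre of its underside)
Things that resemble listed ones, but are neither listed nor needed, are in the scene too. Of the things that look like the part that bears bur_box_center, the middle-sized one is meant.

How it is judged:
On the way, in this order (a step that is already met when the one before it is completed fails the run):
1. the bur box is part-way through the mouth and the flap is swung open over it (value of joint flap above 0.3 rad and x of bur_box_center in the frame of uv_box above -0.04 m), for 0.1 s.
2. the bur box lies on the chute inside, lid up, and the flap has snapped shut, the lock still up (x of bur_box_center in the frame of uv_box between 0.06 and 0.11 m and y of bur_box_center in the frame of uv_box between -0.035 and 0.035 m and height (world z) of bur_box_center below 0.055 m and angle between bur_box_center's own z axis and vertical below 0.9 rad and value of joint flap below 0.1 rad and value of joint lock_plunger below 0.004 m), for 0.2 s.
At the end, for the whole second after the job is handed in: The bur box lies lid up down on the chute inside the return box (its centre 60 to 110 mm behind the mouth and less than 55 mm above the worktop), the flap is shut (under 0.1 rad) and the lock plunger is latched down (7.5 to 11.5 mm) (x of bur_box_center in the frame of uv_box between 0.06 and 0.11 m and y of bur_box_center in the frame of uv_box between -0.035 and 0.035 m and height (world z) of bur_box_center below 0.055 m and angle between bur_box_center's own z axis and vertical below 0.9 rad and value of joint flap below 0.1 rad and value of joint lock_plunger between 0.0075 and 0.0115 m); the robot touches nothing.
It fails at once if the aerosol can is moved more than 30 mm or tipped over (distance of aerosol_can from where it was at the start of the episode above 0.03 m or angle between aerosol_can's own z axis and vertical above 0.35 rad).
It fails at once if the measuring beaker is moved more than 30 mm or tipped over (distance of measuring_beaker from where it was at the start of the episode above 0.03 m or angle between measuring_beaker's own z axis and vertical above 0.35 rad).
It fails at once if the pumice jar is moved more than 30 mm or tipped over (distance of pumice_jar from where it was at the start of the episode above 0.03 m or angle between pumice_jar's own z axis and vertical above 0.35 rad).
It fails at once if the flap is forced open while the lock is down (value of joint flap above 0.25 rad and value of joint lock_plunger above 0.006 m).
It also fails if it takes over 67 s, if anything falls off the work surface, if the arm or the gripper's body presses on something with over 40 N, if the wrist force passes 120 N, or if a joint passes its speed limit or range.

## Working session

There is one attempt and no reset: what is moved stays moved. The work goes in short steps, Python scripts to look and compute and a shell command to move; the robot and the scene stay as the last step left them, time stands still between calls to the robot, and variables do not carry over. Pictures are saved under pics/ and viewed, about 8 in all and at most 12, crops included, and the job is handed in when it is done.

```bash
mkdir -p pics; cat > h.py <<'E'
import numpy as np, cv2
from bench import *
from scipy.spatial.transform import Rotation as R
def q2R(q): return R.from_quat([q[1],q[2],q[3],q[0]]).as_matrix()
def T(im,st=None):
    # world from camera
    if 'extrinsics' in im: return np.linalg.inv(np.array(im['extrinsics']))
    M=np.eye(4); M[:3,:3]=q2R(st['tcp_rot']); M[:3,3]=st['tcp_pos']
    return M@np.array(im['tool_from_camera'])
def ray(im,uv):
    K=np.array(im['K']); d=np.array([(uv[0]-K[0,2])/K[0,0],(uv[1]-K[1,2])/K[1,1]]); s=d.copy()
    for _ in range(20): s=d/(1+im['k1']*(s@s))
    return np.array([s[0],s[1],1])
def onz(im,uv,z,st=None):
    M=T(im,st); r=M[:3,:3]@ray(im,uv); o=M[:3,3]; return o+r*(z-o[2])/r[2]
def cloud(im,st=None,step=1):
    K=np.array(im['K']); v,u=np.mgrid[0:480:step,0:640:step]
    d=np.stack([(u-K[0,2])/K[0,0],(v-K[1,2])/K[1,1]],-1); s=d.copy()
    for _ in range(20): s=d/(1+im['k1']*(s**2).sum(-1,keepdims=True))
    z=im['range_z'][::step,::step]; P=np.concatenate([s,np.ones_like(s[...,:1])],-1)*z[...,None]
    M=T(im,st); W=P@M[:3,:3].T+M[:3,3]; W[z<=0]=np.nan; return W
def save(n,px): cv2.imwrite('pics/'+n+'.png',px)
E
cat > look.py <<'E'
from h import *
st=read_state(); print(st['clock'],st['tcp_pos'],st['tcp_rot'],st['grip_width'],st['force'],grip_point_offset)
ims=[]
for c in ['top','side']:
    im=get_image(c); ims.append(im['pixels'])
    W=cloud(im)
    for n in ['bur_box_center','uv_box','mouth_center','flap_edge','plunger_top','aerosol_can','measuring_beaker','pumice_jar']:
        for d in tip_of(c,n)[:4]:
            u=d['uv']; z={'mouth_center':.07,'flap_edge':.072,'plunger_top':.155,'bur_box_center':.0115}.get(n,0)
            i,j=int(np.clip(u[1],0,479)),int(np.clip(u[0],0,639))
            print(c,n,round(d['score'],2),np.round(u),'onz',onz(im,u,z).round(3),'depth',W[i,j].round(3))
    save('a_'+c,im['pixels'])
E
python3 look.py
```

```text
0.0 [0.25040405 0.51736227 0.23071557] [-2.11408936e-04  2.23488503e-01  9.74706403e-01 -5.21942773e-04] 0.9979351784429641 [ 0.77231809 -0.65252681 -0.11670722] -0.0187
top bur_box_center 0.76 [154. 268.] onz [0.375 0.556 0.011] depth [0.045 0.331 0.592]
top bur_box_center 0.64 [340. 280.] onz [0.414 0.015 0.012] depth [0.414 0.016 0.012]
top bur_box_center 0.46 [292. 252.] onz [0.49  0.169 0.012] depth [0.046 0.082 0.7  ]
top uv_box 0.91 [434. 262.] onz [ 0.524 -0.251  0.   ] depth [ 0.478 -0.238  0.071]
top mouth_center 0.89 [438. 250.] onz [ 0.52 -0.25  0.07] depth [ 0.523 -0.249  0.069]
top plunger_top 0.46 [464. 224.] onz [ 0.558 -0.308  0.155] depth [ 0.557 -0.307  0.16 ]
top aerosol_can 0.91 [367. 252.] onz [ 0.53  -0.051  0.   ] depth [ 0.517 -0.048  0.023]
top aerosol_can 0.62 [466. 225.] onz [ 0.672 -0.345 -0.   ] depth [ 0.552 -0.31   0.158]
top measuring_beaker 0.93 [398. 241.] onz [ 0.584 -0.142  0.   ] depth [ 0.561 -0.138  0.036]
top measuring_beaker 0.34 [441. 248.] onz [ 0.578 -0.27   0.   ] depth [ 0.518 -0.254  0.087]
top pumice_jar 0.74 [440. 309.] onz [ 0.366 -0
[... 309 characters left out ...]
v_box 0.6 [314. 375.] onz [ 0.521 -0.255  0.   ] depth [nan nan nan]
side plunger_top 0.87 [330. 346.] onz [ 0.553 -0.315  0.155] depth [ 0.552 -0.319  0.16 ]
side aerosol_can 0.78 [333. 308.] onz [ 0.551 -0.051  0.   ] depth [ 0.552 -0.082  0.032]
side aerosol_can 0.58 [352. 338.] onz [ 0.598 -0.146  0.   ] depth [ 0.596 -0.179  0.034]
side measuring_beaker 0.95 [352. 336.] onz [ 0.597 -0.14   0.   ] depth [ 0.596 -0.182  0.043]
side pumice_jar 0.71 [242. 378.] onz [ 0.375 -0.273  0.   ] depth [ 0.383 -0.302  0.038]
side pumice_jar 0.67 [328. 307.] onz [ 0.539 -0.048 -0.   ] depth [ 0.538 -0.082  0.034]
side pumice_jar 0.53 [330. 343.] onz [ 0.549 -0.165  0.   ] depth [ 0.552 -0.312  0.158]
```

View pics/a_top.png

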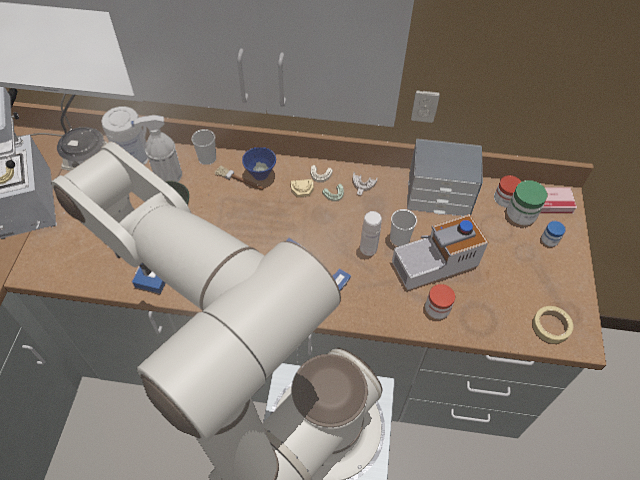

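View pics/a_side.png

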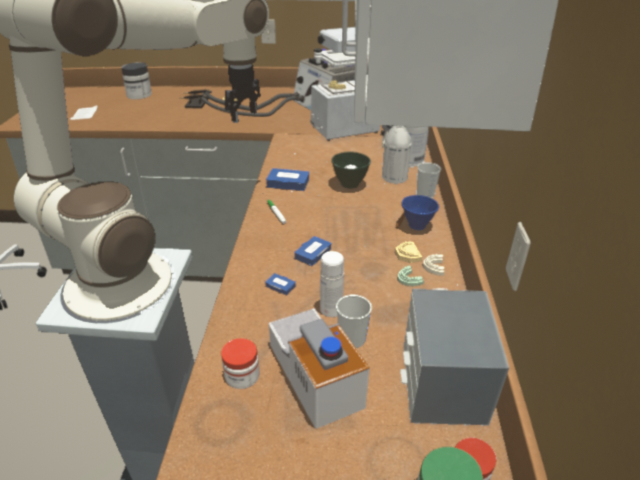

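The top view shows the return box at (440,250) with its deck toward the robot and the mouth facing up-left. The can is at (370,235), the beaker at (402,228) and the jar at (440,302). The side view shows three blue boxes at (288,180), (313,250) and (281,284), so the middle one should be at (313,250). Next I'll fit poses from the depth data and crop the plunger.

```bash
cat > m.py <<'E'
from h import *
C={}
for c in ['top','side']:
    im=get_image(c); px=im['pixels']; W=cloud(im); hsv=cv2.cvtColor(px,cv2.COLOR_BGR2HSV)
    C[c]=(im,W,hsv)
    blue=(hsv[...,0]>100)&(hsv[...,0]<130)&(hsv[...,1]>100)
    for n,(x,y) in dict(big=(.375,.556),mid=(.482,.145),small=(.42,.015)).items():
        m=(np.hypot(W[...,0]-x,W[...,1]-y)<.075)&(W[...,2]>.012)&(W[...,2]<.05)
        P=W[m]
        if len(P)<30: print(c,n,'few',len(P)); continue
        zt=np.percentile(P[:,2],80); Q=P[P[:,2]>zt-.006][:,:2].astype(np.float32)
        r=cv2.minAreaRect(Q*1000); print(c,n,len(Q),'top z',zt.round(4),'rect mm',np.round(r[0],1),np.round(r[1],1),round(r[2],1))
    m=(abs(W[...,0]-.557)<.04)&(abs(W[...,1]+.308)<.04)&(W[...,2]>.142)&blue
    P=W[m]; print(c,'plunger',len(P),np.median(P,0).round(4),np.percentile(P[:,2],[10,50,90]).round(4))
    for lo,hi,n in [(.064,.076,'deck'),(.117,.126,'roof')]:
        m=(np.hypot(W[...,0]-.52,W[...,1]+.26)<.17)&(W[...,2]>lo)&(W[...,2]<hi)
        if n=='deck': m&=(W[...,0]<.56)&(hsv[...,1]<60)&(np.hypot(W[...,0]-.37,W[...,1]+.27)>.06)
        else: m&=(hsv[...,1]>120)&(hsv[...,0]<25)
        r=cv2.minAreaRect((W[m][:,:2]*1000).astype(np.float32)); print(c,n,m.sum(),np.round(r[0],1),np.round(r[1],1),round(r[2],1),np.median(W[m][:,2]))
    for n,(x,y) in dict(can=(.54,-.05),beaker=(.59,-.141),jar=(.372,-.273)).items():
        m=(np.hypot(W[...,0]-x,W[...,1]-y)<.06)&(W[...,2]>.01)&(W[...,2]<.2); P=W[m]
        zt=np.percentile(P[:,2],97);Q=P[P[:,2]>zt-.012]; print(c,n,'ztop',zt.round(3),'mid',((Q.min(0)+Q.max(0))/2).round(3))
px=C['side'][0]['pixels'][290:430,220:380]; pt=C['top'][0]['pixels'][190:320,360:510]
save('b',np.hstack([cv2.resize(px,(400,350),interpolation=2),cv2.resize(pt,(400,350),interpolation=2)]))
E
python3 m.py
```

```text
top big 296 top z 0.0345 rect mm [327.1 559.5] [90.3 53.8] 72.1
top mid 33 top z 0.0247 rect mm [508.2 148.4] [91.6 14. ] 69.6
top small 164 top z 0.0193 rect mm [429.9  12.7] [41.8 87.1] 65.2
top plunger 105 [ 0.5513 -0.3115  0.1585] [0.1537 0.1585 0.1627]
top deck 1270 [ 532.2 -240.7] [146.9 230. ] 29.4 0.07003727102620494
top roof 375 [ 548.6 -304.3] [ 95.7 116.2] 29.8 0.1210015064988077
top can ztop 0.158 mid [ 0.54  -0.054  0.154]
top beaker ztop 0.098 mid [ 0.592 -0.145  0.095]
top jar ztop 0.08 mid [ 0.371 -0.264  0.077]
side big 483 top z 0.0336 rect mm [373.5 547.4] [101.  128.5] 80.2
side mid 494 top z 0.0239 rect mm [486.4 158.3] [95.7 64. ] 59.1
side small 298 top z 0.0172 rect mm [414.1  17.9] [47.6 67.3] 66.2
side plunger 259 [ 0.5545 -0.318   0.1596] [0.1569 0.1596 0.1609]
side deck 1083 [ 515.7 -258.2] [105.9 241.8] 26.0 0.0697918902397695
side roof 1533 [ 551.1 -305.9] [106.1 119.8] 28.6 0.12152772223887098
side can ztop 0.156 mid [ 0.546 -0.059  0.151]
side beaker ztop 0.097 mid [ 0.596 -0.148  0.092]
side jar ztop 0.077 mid [ 0.373 -0.267  0.072]
```

View pics/b.png

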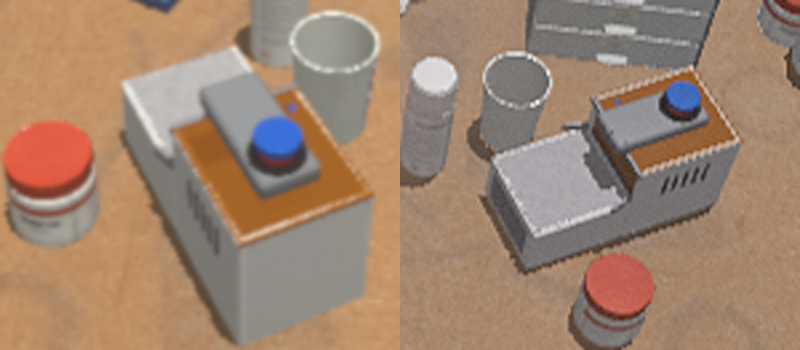

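Findings so far:
- **Lock:** the crop shows the red collar below the blue cap in both views, and the cap top is about 159 mm up. The plunger is up, so the flap is unlocked.
- **Bur box:** the middle box is the 96 x 64 mm one (24 mm tall), at about (0.486, 0.156).
- **Return box:** origin about (0.522, -0.253), x axis at about -61.4°.

Now I'll move above the bur box.

```bash
python3 -m inch '100 -0.037 -0.0223 0 0 0 0;100 -0.037 -0.0223 0 0 0 0;100 -0.037 -0.0223 0 0 0 0;100 -0.037 -0.0223 0 0 0 0;100 -0.037 -0.0223 0 0 0 0;100 -0.037 -0.0223 0 0 0 0;100 -0.037 -0.0223 0 0 0 0;100 -0.037 -0.0223 0 0 0 0;100 -0.037 -0.0223 0 0 0 0;100 -0.037 -0.0223 0 0 0 0'
python3 -m inch '100 0 0 0 0 0 8.5;100 0 0 0 0 0 8.5;100 0 0 0 0 0 8.5;100 0 0 0 0 0 8.5;100 0 0 0 0 0 8.5;100 0 0 0 0 0 8.5;100 0 0 0 0 0 8.5;100 0 0 0 0 0 8.5;100 0 0 0 0 0 8.5;100 0 0 0 0 0 8.5'
python3 -m inch '100 0 0 0 0 0 8.5;100 0 0 0 0 0 0;100 0 0 0 0 0 0'
cat > w.py <<'E'
from h import *
import sys
st=read_state(); im=get_image('wrist'); W=cloud(im,st); px=im['pixels']
save(sys.argv[1],px)
Rm=q2R(st['tcp_rot']); print('clock',st['clock'],'tcp',np.round(st['tcp_pos'],4),'yaw tool y',np.degrees(np.arctan2(Rm[1,1],Rm[0,1])).round(1),'z',Rm[:,2].round(3))
hsv=cv2.cvtColor(px,cv2.COLOR_BGR2HSV)
m=(W[...,2]>.014)&(W[...,2]<.035)&(np.hypot(W[...,0]-.486,W[...,1]-.155)<.08)
n,l,s,c=cv2.connectedComponentsWithStats(m.astype(np.uint8))
k=1+s[1:,4].argmax(); P=W[l==k]
r=cv2.minAreaRect((P[:,:2]*1000).astype(np.float32)); print(len(P),np.round(r[0],1),np.round(r[1],1),round(r[2],1),'ztop',np.percentile(P[:,2],[50,90]).round(4))
for d in tip_of('wrist','bur_box_center')[:2]: print(d,onz(im,d['uv'],.0115,st).round(4))
E
python3 w.py c1
```

```text
clock: 2.0
tcp_pos: [0.4871, 0.1539, 0.2315]
tcp_rot: [0.0, 0.224, 0.975, 0.0]
force: [0.8, 1.3, 0.9]
grip_width: 1.002
clock: 3.0
tcp_pos: [0.4864, 0.1556, 0.2313]
tcp_rot: [0.0, 0.825, 0.565, -0.0]
force: [-0.8, -0.3, -0.4]
grip_width: 1.001
clock: 3.3
tcp_pos: [0.4864, 0.1556, 0.2313]
tcp_rot: [0.0, 0.862, 0.507, -0.0]
force: [0.8, -0.0, 0.5]
grip_width: 0.999
clock 3.3 tcp [0.4864 0.1556 0.2313] yaw tool y -29.1 z [ 0. -0. -1.]
6261 [487.  160.2] [93.4 64.7] 59.2 ztop [0.0229 0.0239]
{'uv': [315.5, 201.0], 'score': 0.88} [0.4874 0.1604 0.0115]
{'uv': [321.2, 339.5], 'score': 0.88} [0.4192 0.0247 0.0115]
```

View pics/c1.png

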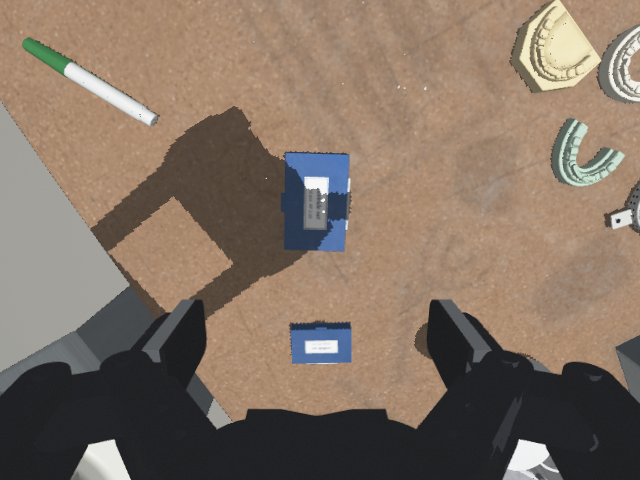

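The wrist view shows the target box at (317,201) and the small look-alike at (321,345). The measured size of 93 x 65 mm confirms this is the middle one. Now I'll descend and grip.

```bash
python3 -m inch '100 0.0043 -0.0017 0.045 0 0 1.7;100 0 0 0.045 0 0 0;100 0 0 0.045 0 0 0;100 0 0 0.045 0 0 0;100 0 0 0.03 0 0 0;100 0 0 0.01 0 0 0;100 0 0 0.008 0 0 0;100 0 0 0.005 0 0 0;100 0 0 0 0 0 0' 35
python3 -m inch '40 0 0 0 0 0 0;40 0 0 0 0 0 0;40 0 0 0 0 0 0;40 0 0 0 0 0 0;40 0 0 0 0 0 0;40 0 0 0 0 0 0' 35
```

```text
clock: 4.3
tcp_pos: [0.4875, 0.1602, -0.0011]
tcp_rot: [0.0, 0.87, 0.492, 0.0]
force: [0.1, 0.5, 0.2]
grip_width: 1.003
clock: 4.9
tcp_pos: [0.4875, 0.1603, -0.0006]
tcp_rot: [0.0, 0.87, 0.492, 0.001]
force: [-2.2, -1.7, 9.4]
grip_width: 0.675
```

```bash
python3 -m inch '40 0 0 -0.03 0 0 0;40 0 0 -0.045 0 0 0;40 0 0 -0.045 0 0 0;40 0 0 -0.045 0 0 -8.5;40 0 0 -0.04 0 0 -8.5;40 0 0 0 0 0 -8.5;40 0 0 0 0 0 -8.5;40 0 0 0 0 0 -8.5;40 0 0 0 0 0 -8.5;40 0 0 0 0 0 -8.4' 35
python3 - <<'E'
from h import *
st=read_state();Rm=q2R(st['tcp_rot']);p=np.array(st['tcp_pos'])
o=np.array([.522,-.253]);a=np.radians(-61.4);bx=np.array([np.cos(a),np.sin(a)])
t=np.append(o-.065*bx,p[2]); print(p,np.degrees(np.arctan2(Rm[1,1],Rm[0,1])),st['grip_width'],'tool shift',Rm.T@(t-p),st['q'])
E
```

```text
clock: 5.9
tcp_pos: [0.4869, 0.1602, 0.2037]
tcp_rot: [0.0, 0.51, 0.86, 0.0]
force: [0.3, 0.9, -1.0]
grip_width: 0.675
[0.48693826 0.16017786 0.20374494] 28.727609812543605 0.6753417088776683 tool shift [-3.14174173e-01 -1.67701402e-01 -4.69983256e-06] [ 1.67449477e-01  3.09456764e-02  1.62297160e+00 -6.09529058e-05
  1.48720536e+00 -3.33936781e-01]
```

```bash
python3 -m inch '40 -0.035 -0.0186 0 0 0 0;40 -0.035 -0.0186 0 0 0 0;40 -0.035 -0.0186 0 0 0 0;40 -0.035 -0.0186 0 0 0 0;40 -0.035 -0.0186 0 0 0 0;40 -0.035 -0.0186 0 0 0 0;40 -0.035 -0.0186 0 0 0 0;40 -0.035 -0.0186 0 0 0 0;40 -0.034 -0.0186 0 0 0 0;40 0 0 0 0 0 0' 35
cat > v.py <<'E'
from h import *
st=read_state();Rm=q2R(st['tcp_rot']); print(np.round(st['tcp_pos'],4),np.degrees(np.arctan2(Rm[1,1],Rm[0,1])).round(2),st['grip_width'])
im=get_image('wrist'); print(np.array(im['tool_from_camera']).round(3)); W=cloud(im,st); save('d1',im['pixels'])
for n,z in [('mouth_center',.07),('plunger_top',.16),('flap_edge',.072)]:
    for d in tip_of('wrist',n)[:2]: print(n,d['score'],d['uv'],onz(im,d['uv'],z,st).round(4))
m=(W[...,2]>.065)&(W[...,2]<.075)&(np.hypot(W[...,0]-.49,W[...,1]+.2)<.15)
n,l,s,c=cv2.connectedComponentsWithStats(m.astype(np.uint8)); k=1+s[1:,4].argmax(); P=W[l==k]
r=cv2.minAreaRect((P[:,:2]*1000).astype(np.float32)); print(len(P),np.round(r[0],1),np.round(r[1],1),round(r[2],1),np.median(P[:,2]),'corners',cv2.boxPoints(r).round(1).tolist())
m=(W[...,2]>.12)&(np.hypot(W[...,0]-.487,W[...,1]+.196)<.08); P=W[m]; print('held',len(P), P.min(0) if len(P) else '')
E
python3 v.py
```

```text
clock: 6.9
tcp_pos: [0.4885, -0.1995, 0.2034]
tcp_rot: [0.0, 0.514, 0.858, -0.001]
force: [-0.2, 0.8, -2.0]
grip_width: 0.676
[ 0.4885 -0.1995  0.2034] 28.18 0.6761006810472204
[[ 0.001 -0.962 -0.273  0.07 ]
 [ 1.     0.001 -0.001 -0.   ]
 [ 0.001 -0.273  0.962 -0.142]
 [ 0.     0.     0.     1.   ]]
plunger_top 0.43 [454.1, 98.2] [ 0.5046 -0.0936  0.16  ]
5873 [ 471.4 -164.4] [107.8  30.1] 28.2 0.06994023808434668 corners [[416.79998779296875, -176.60000610351562], [431.1000061035156, -203.10000610351562], [526.0, -152.10000610351562], [511.79998779296875, -125.5999984741211]]
held 100083 [ 0.42503073 -0.24605646  0.20289699]
```

View pics/d1.png

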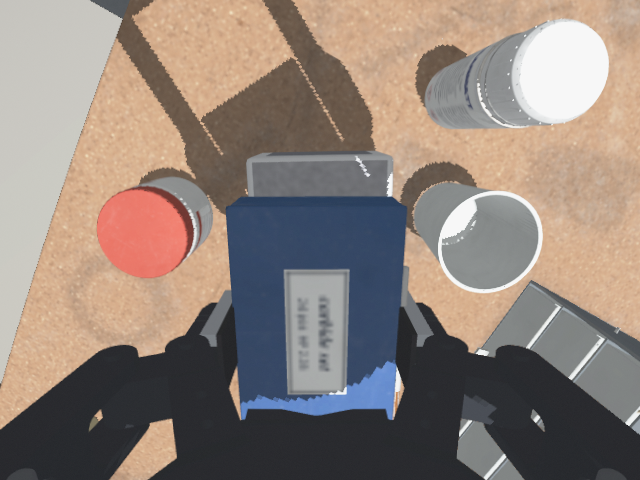

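The wrist view shows the box held square, and the deck front edge at row 158. The refit gives an origin of about (0.520, -0.253) and yaw of -61.8°. The can, beaker and jar are clear. Now lowering onto the deck.

```bash
python3 -m inch '40 0.003 0.0025 0.03 0 0 0;40 0 0 0.03 0 0 0;40 0 0 0.03 0 0 0;40 0 0 0.025 0 0 0;40 0 0 0.009 0 0 0;40 0 0 0.005 0 0 0;40 0 0 0.003 0 0 0;40 0 0 0 0 0 0;40 0 0 0 0 0 0' 35
python3 -m inch '90 0 0 0 0 0 0;90 0 0 0 0 0 0;90 0 0 0 0 0 0;90 0 0 0 0 0 0;90 0 0 -0.02 0 0 0;90 0 0 -0.04 0 0 0;90 0 0 -0.03 0 0 0;0 0.04 0 0 0 0 0;0 0.04 0 0 0 0 0;0 0 0 0 0 0 0'
cat > s.py <<'E'
from h import *
import sys
st=read_state();Rm=q2R(st['tcp_rot']);p=np.array(st['tcp_pos']); o=np.array([.520,-.253]);a=np.radians(-61.8);bx=np.array([np.cos(a),np.sin(a)]);by=np.array([-bx[1],bx[0]])
f=lambda w:np.array([(w[:2]-o)@bx,(w[:2]-o)@by])
print('t',st['clock'],'tcp',p.round(4),'in box',f(p).round(4),st['grip_width'],np.degrees(np.arctan2(Rm[1,1],Rm[0,1])).round(2))
out=[]
for c in ['top','side']:
    im=get_image(c);W=cloud(im);h=cv2.cvtColor(im['pixels'],cv2.COLOR_BGR2HSV)
    B=np.stack([(W[...,:2]-o)@bx,(W[...,:2]-o)@by,W[...,2]],-1)
    m=(h[...,0]>100)&(h[...,0]<130)&(h[...,1]>90)&(abs(B[...,1])<.07)&(B[...,2]>.04)
    q=m&(B[...,0]<.02)&(B[...,0]>-.2)&(B[...,2]<.12); Q=B[q]
    if len(Q)>15: r=cv2.minAreaRect((Q[:,:2]*1000).astype(np.float32)); print(c,'blue on deck',len(Q),Q.min(0).round(3),Q.max(0).round(3),np.round(r[1]),round(r[2],1))
    q=m&(B[...,0]>.03)&(B[...,2]>.142); 
    if q.sum(): print(c,'plunger',q.sum(),np.median(B[q],0).round(4))
    out.append(cv2.resize(im['pixels'][290:430,220:380] if c=='side' else im['pixels'][190:320,360:510],(400,350),interpolation=2))
save(sys.argv[1],np.hstack(out))
E
python3 s.py e1
```

```text
clock: 8.0
tcp_pos: [0.4901, -0.192, 0.0722]
tcp_rot: [0.001, 0.512, 0.859, -0.0]
force: [-0.1, 0.8, -0.5]
grip_width: 0.669
clock: 9.0
tcp_pos: [0.4501, -0.1186, 0.1617]
tcp_rot: [-0.0, 0.511, 0.859, 0.0]
force: [0.3, -0.9, -0.6]
grip_width: 0.399
t 9.0 tcp [ 0.4501 -0.1186  0.1617] in box [-0.1515  0.0019] 0.398516245340571 28.48
top blue on deck 396 [-0.119 -0.032  0.069] [-0.024  0.029  0.102] [95. 60.] 1.3
top plunger 107 [ 0.0665 -0.0005  0.158 ]
side blue on deck 463 [-0.116 -0.032  0.076] [-0.029  0.029  0.096] [60. 87.] 89.1
side plunger 271 [ 7.340e-02 -1.000e-04  1.594e-01]
```

View pics/e1.png

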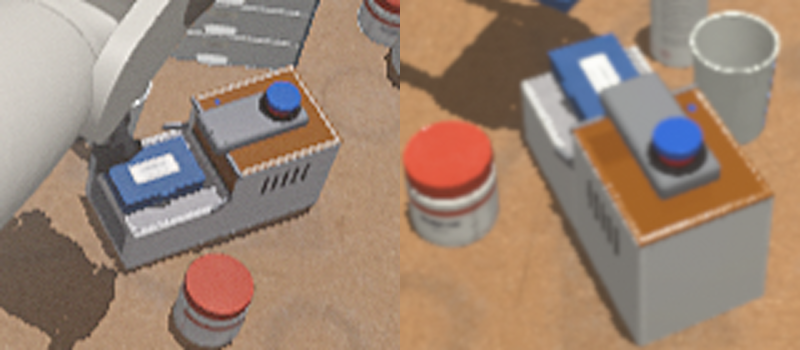

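The picture shows the box flat and square on the deck, its rear end at x ≈ -0.117. The red collar is still showing. Next I'll lower the shut fingers behind the box and push.

```bash
python3 -m inch '0 0 -0.003 0 0 0 0;0 0 0 0 0 0 0;0 0 0 0.04 0 0 0;0 0 0 0.03 0 0 0;0 0 0 0.012 0 0 0;0 -0.01 0 0 0 0 0;0 -0.008 0 0 0 0 0;0 -0.008 0 0 0 0 0;0 -0.008 0 0 0 0 0;0 -0.008 0 0 0 0 0'
python3 -m inch '0 -0.008 0 0 0 0 0;0 -0.008 0 0 0 0 0;0 -0.008 0 0 0 0 0;0 -0.006 0 0 0 0 0;0 0 0 0 0 0 0'
python3 s.py f1
```

```text
clock: 10.1
tcp_pos: [0.4696, -0.1607, 0.08]
tcp_rot: [0.0, 0.512, 0.859, -0.0]
force: [0.6, 1.8, 1.2]
grip_width: 0.001
clock: 10.6
tcp_pos: [0.4836, -0.1869, 0.0792]
tcp_rot: [0.0, 0.512, 0.859, -0.0]
force: [0.2, 0.2, -0.0]
grip_width: -0.001
t 10.6 tcp [ 0.4836 -0.1869  0.0792] in box [-0.0754 -0.0009] -0.0013578556876457592 28.35
top blue on deck 49 [-0.052 -0.034  0.074] [0.01  0.024 0.099] [56. 58.] 23.8
top plunger 107 [ 0.0664 -0.0012  0.1576]
side blue on deck 95 [-0.087 -0.028  0.068] [-0.03   0.037  0.096] [29. 82.] 25.1
side plunger 270 [0.0737 0.     0.1595]
```

View pics/f1.png

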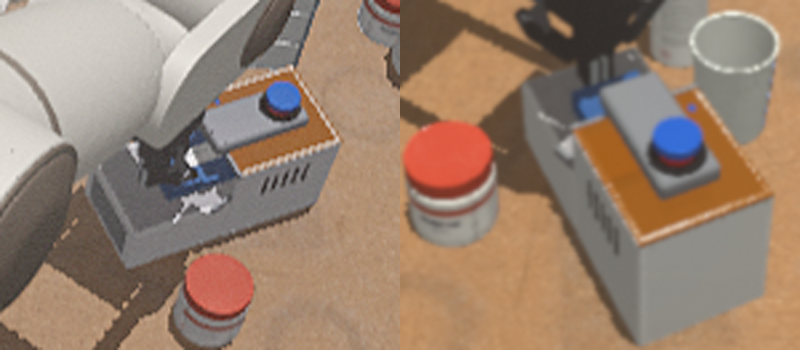

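The box is going in squarely, with its centre at about x = -0.02. I'll keep pushing.

```bash
python3 -m inch '0 -0.007 0 0 0 0 0;0 -0.007 0 0 0 0 0;0 -0.007 0 0 0 0 0;0 -0.006 0 0 0 0 0;0 -0.005 0 0 0 0 0;0 -0.005 0 0 0 0 0;0 -0.004 0 0 0 0 0;0 0 0 0 0 0 0'
python3 -m inch '0 0.03 0 0 0 0 0;0 0.04 0 0 0 0 0;0 0.04 0 -0.03 0 0 0;0 0 0 -0.05 0 0 0;0 0 0 -0.05 0 0 0;0 0.045 0 0 0 0 0;0 0.045 0 0 0 0 0;0 0 0 0 0 0 0'
python3 s.py g1
```

```text
clock: 11.5
tcp_pos: [0.5029, -0.2227, 0.0793]
tcp_rot: [0.0, 0.512, 0.859, -0.0]
force: [0.8, 0.3, 0.7]
grip_width: -0.002
clock: 12.3
tcp_pos: [0.4059, -0.0432, 0.2099]
tcp_rot: [0.0, 0.511, 0.859, 0.0]
force: [1.8, 0.0, 0.5]
grip_width: -0.002
t 12.3 tcp [ 0.4059 -0.0432  0.2099] in box [-0.2388 -0.0014] -0.0017637517513388722 28.52
top plunger 109 [ 0.0663 -0.001   0.158 ]
side plunger 273 [7.350e-02 1.000e-04 1.593e-01]
```

View pics/g1.png

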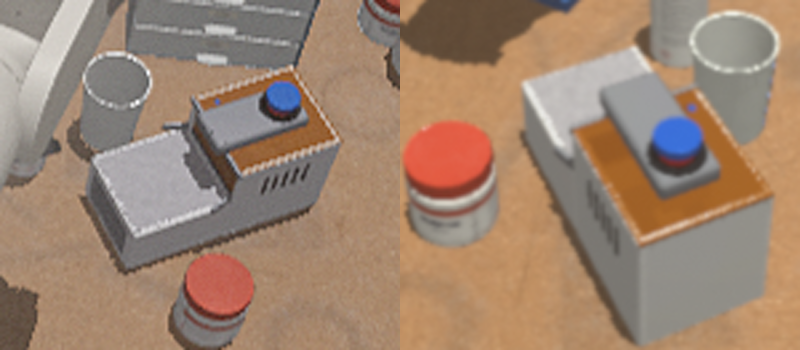

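The deck is empty and the collar is still showing, so the lock is up. Before locking I'll tilt the wrist camera to look at the mouth and check the flap.

```bash
python3 -m inch '0 0 0 -0.02 0 -7.5 0;0 0 0 0 0 -7.5 0;0 0 0 0 0 -7.5 0;0 0 0 0 0 -7.5 0;0 0 0 0 0 0 0;0 0 0 0 0 0 0'
python3 - <<'E'
from h import *
st=read_state(); im=get_image('wrist'); W=cloud(im,st); o=np.array([.520,-.253]);a=np.radians(-61.8);bx=np.array([np.cos(a),np.sin(a)]);by=np.array([-bx[1],bx[0]])
B=np.stack([(W[...,:2]-o)@bx,(W[...,:2]-o)@by,W[...,2]],-1)
for lo in np.arange(.072,.122,.008):
    m=(abs(B[...,1])<.035)&(B[...,2]>lo)&(B[...,2]<lo+.008)&(B[...,0]>-.03)&(B[...,0]<.12); print(lo.round(3),m.sum(),np.percentile(B[m][:,0],[5,50,95]).round(4) if m.sum() else '')
print([ (d['score'],d['uv']) for d in tip_of('wrist','flap_edge')[:2]])
save('h1',im['pixels'])
E
```

```text
clock: 13.0
tcp_pos: [0.4079, -0.0459, 0.2291]
tcp_rot: [0.221, 0.494, 0.83, -0.132]
force: [-0.0, -0.2, -0.5]
grip_width: 0.0
0.072 0 
0.08 0 
0.088 0 
0.096 0 
0.104 0 
0.112 0 
0.12 0 
[]
```

View pics/h1.png

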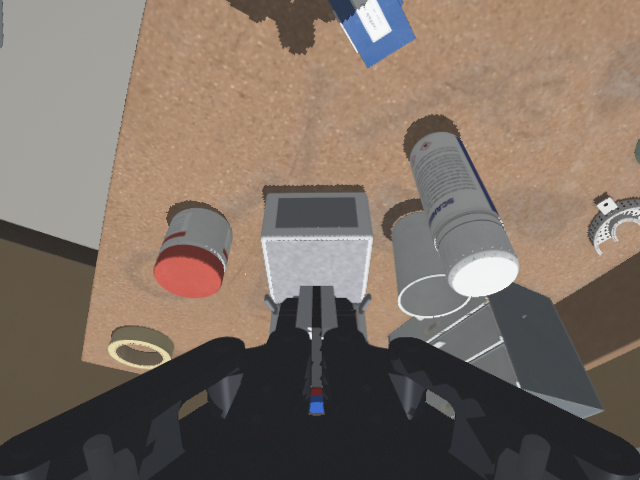

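The view is good, but the shut fingers hide the mouth at rows 290-400. Opening them will clear it.

```bash
python3 -m inch '100 0 0 0 0 0 0;100 0 0 0 0 -5 0;100 0 0 0 0 0 0;100 0 0 0 0 0 0;100 0 0 0 0 0 0;100 0 0 0 0 0 0;100 0 0 0 0 0 0'
python3 - <<'E'
from h import *
st=read_state(); im=get_image('wrist'); W=cloud(im,st); o=np.array([.520,-.253]);a=np.radians(-61.8);bx=np.array([np.cos(a),np.sin(a)]);by=np.array([-bx[1],bx[0]])
B=np.stack([(W[...,:2]-o)@bx,(W[...,:2]-o)@by,W[...,2]],-1)
for lo in np.arange(.072,.122,.008):
    m=(abs(B[...,1])<.035)&(B[...,2]>lo)&(B[...,2]<lo+.008)&(B[...,0]>-.03)&(B[...,0]<.12); print(lo.round(3),m.sum(),np.percentile(B[m][:,0],[5,50,95]).round(4) if m.sum() else '')
print([ (d['score'],d['uv']) for d in tip_of('wrist','flap_edge')[:2]])
save('i1',cv2.resize(im['pixels'][150:450,180:460],(560,600)))
E
```

```text
clock: 13.8
tcp_pos: [0.4078, -0.0465, 0.2295]
tcp_rot: [0.258, 0.489, 0.819, -0.154]
force: [0.2, 0.1, 0.5]
grip_width: 0.998
0.072 377 [-0.0006  0.0008  0.0025]
0.08 368 [-0.      0.0014  0.0027]
0.088 385 [0.0002 0.0014 0.0026]
0.096 398 [-0.      0.0014  0.0028]
0.104 386 [0.0001 0.0015 0.0026]
0.112 239 [-0.0041 -0.0025  0.0011]
0.12 742 [-0.0159  0.0304  0.1072]
[(0.71, [316.6, 290.3])]
```

View pics/i1.png

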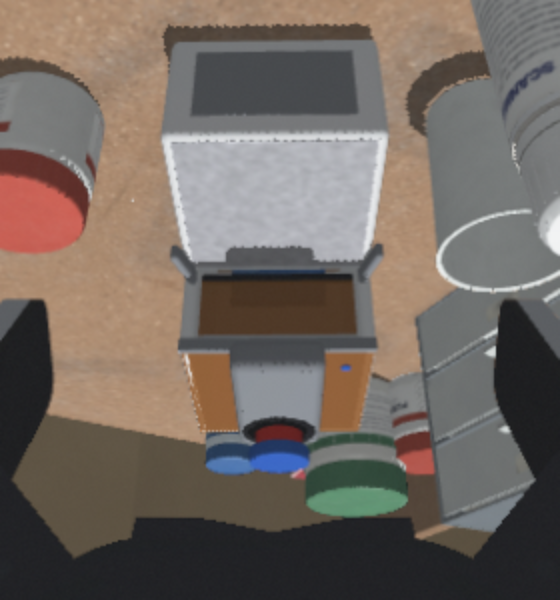

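```bash
python3 - <<'E'
from h import *
st=read_state(); im=get_image('wrist'); W=cloud(im,st); o=np.array([.520,-.253]);a=np.radians(-61.8);bx=np.array([np.cos(a),np.sin(a)]);by=np.array([-bx[1],bx[0]])
B=np.stack([(W[...,:2]-o)@bx,(W[...,:2]-o)@by,W[...,2]],-1)
print('cam',T(im,st)[:3,3], (T(im,st)[:2,3]-o)@bx)
for v in range(278,294): print(v,[ (im['pixels'][v,u].tolist(),B[v,u].round(4).tolist()) for u in (305,319,333)])
for c in ['wrist','top','side']:
    print(c,[(round(d['score'],2),np.round(d['uv'])) for d in tip_of(c,'bur_box_center')])
E
```

```text
cam [0.34157064 0.07562969 0.30626857] -0.37393941419207266
278 [([88, 85, 84], [-0.0149, -0.0136, 0.0704]), ([88, 85, 85], [-0.015, 0.0023, 0.0705]), ([93, 89, 89], [-0.015, 0.0182, 0.0704])]
279 [([87, 85, 83], [-0.0129, -0.0136, 0.0705]), ([88, 86, 85], [-0.0128, 0.0023, 0.0704]), ([91, 88, 87], [-0.0133, 0.0182, 0.0706])]
280 [([86, 83, 83], [-0.0096, -0.0137, 0.0696]), ([90, 87, 86], [-0.0107, 0.0023, 0.0704]), ([91, 87, 86], [-0.0104, 0.0184, 0.0701])]
281 [([88, 85, 84], [-0.0088, -0.0137, 0.0705]), ([91, 88, 88], [-0.007, 0.0024, 0.0693]), ([91, 89, 88], [-0.0097, 0.0184, 0.071])]
282 [([91, 87, 86], [-0.0059, -0.0138, 0.07]), ([93, 90, 88], [-0.0059, 0.0024, 0.0699]), ([92, 88, 88], [-0.0064, 0.0185, 0.0702])]
283 [([101, 97, 96], [-0.0041, -0.0138, 0.0702]), ([105, 102, 100], [-0.0037, 0.0024, 0.0699]), ([103, 101, 99], [-0.001, 0.0188, 0.0681])]
284 [([110, 104, 100], [0.0006, -0.0139, 0.0686]), ([107, 101, 96], [-0.0007, 0.0024, 0.0694]), ([105, 100, 96], [-0.0009, 0.0187, 0.0695])]
285 [([87, 67, 52], [0.023, -0.0146, 0.0559]), ([81, 56, 39], [0.0221, 0.0027, 0.0563]), (
[... 497 characters left out ...]
0.0006, 0.0024, 0.0754]), ([31, 32, 33], [0.0014, 0.0187, 0.0748])]
290 [([34, 39, 48], [0.0026, -0.0138, 0.0756]), ([33, 41, 52], [-0.0003, 0.0024, 0.0773]), ([31, 41, 51], [-0.0, 0.0186, 0.077])]
291 [([32, 50, 69], [0.0024, -0.0138, 0.077]), ([33, 50, 71], [0.0014, 0.0024, 0.0775]), ([32, 50, 71], [0.0028, 0.0187, 0.0767])]
292 [([34, 51, 70], [0.0035, -0.0138, 0.0777]), ([35, 51, 72], [0.0005, 0.0024, 0.0794]), ([36, 52, 72], [0.0006, 0.0185, 0.0793])]
293 [([36, 51, 71], [0.0014, -0.0137, 0.0803]), ([36, 52, 72], [-0.0002, 0.0024, 0.0812]), ([36, 51, 72], [0.0025, 0.0186, 0.0795])]
wrist []
top [(0.63, array([154., 268.]))]
side [(0.89, array([282., 283.])), (0.72, array([290., 178.]))]
```

The flap is flat and upright at x ≈ 0.001 over its whole height, so it is shut. The strip of blue under it is the box's rear face at x = 0.023, z = 0.056, which puts the centre at about x = 0.068, z = 0.04. That is where it should lie. The lock is still up with the collar showing. Now I'll go above the plunger.

```bash
python3 -m inch '0 0 0 0 0 7 0;0 0 0 0 0 7 0;0 0 0 0 0 7 0;0 0 0 0 0 7 0;0 0 0 0 0 7 0;0 0 0 0 0 0 0'
python3 -m inch '0 -0.0435 0 0 0 0 0;0 -0.0435 0 0 0 0 0;0 -0.0435 0 0 0 0 0;0 -0.0435 0 0 0 0 0;0 -0.0435 0 0 0 0 0;0 -0.0435 0 0 0 0 0;0 -0.0435 0 0 0 0 0;0 0 0 0 0 0 0'
python3 s.py j1
```

```text
clock: 14.7
tcp_pos: [0.4083, -0.0479, 0.2291]
tcp_rot: [-0.002, 0.514, 0.858, 0.001]
force: [-0.1, -0.4, -0.0]
grip_width: 0.004
clock: 15.5
tcp_pos: [0.5536, -0.3173, 0.2273]
tcp_rot: [-0.0, 0.513, 0.858, -0.001]
force: [-1.0, -0.1, -0.4]
grip_width: 0.001
t 15.5 tcp [ 0.5536 -0.3173  0.2273] in box [ 0.0726 -0.0008] 0.0007427270176334062 28.25
top plunger 101 [ 0.066  -0.0004  0.1581]
side plunger 264 [ 0.0742 -0.0006  0.1593]
```

```bash
python3 -m inch '0 0.002 0 0.03 0 0 0;0 0 0 0.025 0 0 0;0 0 0 0.007 0 0 0;0 0 0 0.004 0 0 0;0 0 0 0.004 0 0 0;0 0 0 0.004 0 0 0;0 0 0 0.003 0 0 0;0 0 0 0 0 0 0'
python3 -m inch '0 0 0 0.0025 0 0 0;0 0 0 0 0 0 0'
```

```text
clock: 16.4
tcp_pos: [0.5517, -0.3125, 0.1526]
tcp_rot: [0.0, 0.512, 0.859, 0.0]
force: [1.9, 2.2, 3.3]
grip_width: 0.001
clock: 16.6
tcp_pos: [0.5516, -0.3125, 0.1499]
tcp_rot: [0.0, 0.512, 0.859, -0.0]
force: [2.5, 3.5, 3.3]
grip_width: 0.003
```

```bash
python3 -m inch '0 0 0 0.002 0 0 0;0 0 0 0.0015 0 0 0;0 0 0 0 0 0 0'
python3 -m inch '0 0 0 0.0015 0 0 0;0 0 0 0 0 0 0'
```

```text
clock: 16.9
tcp_pos: [0.5517, -0.3125, 0.147]
tcp_rot: [0.0, 0.512, 0.859, -0.0]
force: [0.7, 3.3, 8.1]
grip_width: 0.0
clock: 17.1
tcp_pos: [0.5517, -0.3126, 0.1469]
tcp_rot: [0.001, 0.512, 0.859, -0.0]
force: [-5.7, 7.3, 22.7]
grip_width: 0.003
```

Force rose to 23 N with the tool stopped at z = 0.147, which is the bottom stop. Now I'll lift off and check.

```bash
python3 -m inch '0 0 0 -0.004 0 0 0;0 0 0 -0.005 0 0 0;0 0 0 -0.005 0 0 0;0 0 0 -0.03 0 0 0;0 0 0 -0.04 0 0 0;0 0.045 0 0 0 0 0;0 0.045 0 0 0 0 0;0 0.045 0 0 0 0 0;0 0.045 0 0 0 0 0;0 0.045 0 0 0 0 0'
python3 -m inch '100 0.04 0 0 0 0 0;100 0.04 0 0 0 -7 0;100 0 0 0 0 -7 0;100 0 0 0 0 -7 0;100 0 0 0 0 -7 0;100 0 0 0 0 -7 0;100 0 0 0 0 0 0;100 0 0 0 0 0 0'
python3 s.py k1
python3 - <<'E'
from h import *
st=read_state(); im=get_image('wrist'); W=cloud(im,st); o=np.array([.520,-.253]);a=np.radians(-61.8);bx=np.array([np.cos(a),np.sin(a)]);by=np.array([-bx[1],bx[0]])
B=np.stack([(W[...,:2]-o)@bx,(W[...,:2]-o)@by,W[...,2]],-1)
for lo in (.074,.09,.104):
    m=(abs(B[...,1])<.035)&(B[...,2]>lo)&(B[...,2]<lo+.008)&(B[...,0]>-.03)&(B[...,0]<.12); print(lo,m.sum(),np.percentile(B[m][:,0],[5,50,95]).round(4) if m.sum() else '')
A=cv2.imread('pics/k1.png'); save('k2',np.hstack([A[:,400:],cv2.resize(im['pixels'][150:450,180:460],(327,350))]))
E
```

```text
clock: 18.1
tcp_pos: [0.4433, -0.1133, 0.2288]
tcp_rot: [-0.0, 0.512, 0.859, -0.0]
force: [0.3, 0.8, 0.5]
grip_width: 0.001
clock: 18.9
tcp_pos: [0.4074, -0.0449, 0.2288]
tcp_rot: [0.254, 0.488, 0.821, -0.152]
force: [0.4, -1.1, 0.5]
grip_width: 0.999
t 18.9 tcp [ 0.4074 -0.0449  0.2288] in box [-0.2366 -0.0009] 0.9991291214676458 28.47
top plunger 109 [ 0.0651 -0.0015  0.1485]
side plunger 276 [ 7.330e-02 -1.000e-04  1.501e-01]
0.074 394 [-0.0007  0.0011  0.0026]
0.09 380 [0.0002 0.0015 0.0028]
0.104 386 [0.0001 0.0015 0.0028]
```

View pics/k2.png

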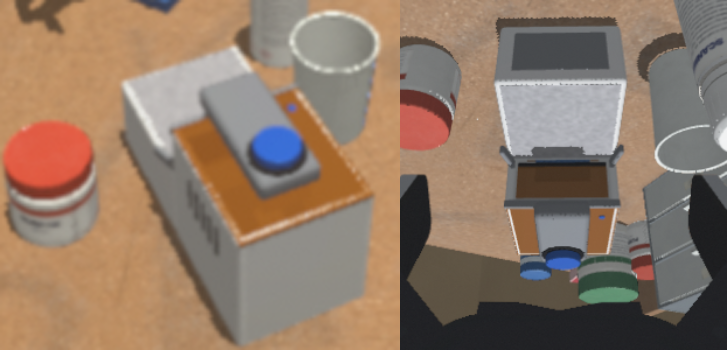

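The plunger top is 150 mm up and no collar shows, so it has latched down. The flap is shut, the bystanders are standing in place, and the robot touches nothing.

```bash
python3 -c "
from bench import *
print(hand_in())"
```

```text
the job is handed in; nothing more can be done
None
```

The bur box is inside the return box with the flap shut and locked, and I handed the job in at about 19 s of the 67 s; no verdict came back.

- **What I did:** The lock was already up, with the red collar showing and its top about 159 mm up, so no unlocking was needed. I gripped the middle-sized blue box (measured 93 x 65 mm), set it lid up on the deck and pushed it through the flap with the shut fingers. After checking the flap was shut and the lock still up, I pressed the plunger to its bottom stop (tool at 147 mm, 23 N peak).
- **Last checks:** The plunger top reads 148.5 to 150 mm with no collar showing, so it stayed down. The flap is upright over its whole height. The can, beaker and jar stand where they were by eye; I did not measure them again. The arm is clear of everything.
- **Less certain:** The box can only be seen through the gap under the flap. I worked out its centre at about x = 0.068 m and 0.04 m up from the depth of its rear face just before locking. That is within the required range, but only about 8 mm inside the near limit in x.

No check failed. The two fixed cameras disagreed by about 7 mm on the plunger's position along the box, so I used the middle value.

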